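Lock a carving blank on the keyhole bench mount

ROBOT

A 7-joint arm with a two-finger parallel gripper is mounted at the origin on the work surface. World frame = base frame: x ahead of the robot, y to its left, z up, the work surface at z = 0. Lengths are in m, angles in rad, forces in N, time in s.
With the tool pointing down it reaches from about 0.425 to 0.95 m from the base axis. Payload 4.7 kg.
Tool frame: the origin (TCP) lies between the finger pads; the fingertips stand 25 mm ahead of it and the grasp point (between the pads) lies 6 mm ahead of it; z points along the fingers, y is the line along which they close (so a half turn about z gives the same grasp; the last joint's range is limited). The gripper opens to 85 mm and grips with 20 to 120 N. Pads are 22 mm wide; open, the fingers measure 114 mm over their backs; the gripper's body (76 mm by 85 mm) begins 54 mm behind the grasp point. The pads swing forward as they close: fully open they stand 13 mm farther back than shut.
Start: joints at [-1.369, 0.469, -0.049, 1.532, 0.024, 1.141, -0.082], TCP at [0.154, 0.657, 0.256] pointing down, gripper open.
Joint ranges: [-2.59, 2.59], [-0.33, 1.99], [-1.39, 1.29], [0.1, 2.45], [-1.04, 4.18], [0.21, 1.99], [-2.66, 2.66]. Speed limits (rad/s): [2.57, 2.57, 3.14, 3.14, 3.14, 3.14, 3.14].

INTERFACE

Orientations are given as a 3x3 rotation matrix whose columns are the frame's x, y, z axes.
In Python, from rig import * gives the robot as it stands. Calls block until the motion is done:
- movep(position, orientation): joint-space move of the TCP to a pose.
- move_l(position, attitude=None, feed=0.15, until_force=None): straight line of the TCP; attitude=None keeps the orientation; feed is the mean speed in m/s. With until_force (N) it stops when the force on the tool has changed by that much, and returns True; else False.
- move_joints(angles): joint-space move.
- command_gripper(opening, newtons=None): finger opening in m; newtons is the grip in N (None keeps the last); returns when the fingers have stopped.
- sleep(seconds).
- inverse_kinematics(position, orientation): joint angles nearest the present ones, or None.
- sense(): the state.
- camera(name): name is "scene" or "side" or "wrist"; returns (picture, depth): 420x560x3 uint8, red, green, blue; 420x560 float32, m along the optical axis (not along the pixel's ray), 0 where there is no reading.
- camera_params(name): a dict with "K" (3x3 intrinsics, pixels), "position" and "rotation" of the camera in the world; the wrist camera has in their place "tool_from_camera" (4x4, takes a point from camera to tool coordinates, whose origin is the TCP and whose axes are the flange's). Camera axes: x right, y down, z forward; pixel columns grow to the right and rows downward; lengths in m; the calibration is good to about 2 mm. The wrist camera is an equidistant fisheye: a pixel r from the principal point sees the ray r / f radians off the axis. A picture is of the moment at which its call begins: read the wrist's pose just before it. camera_params takes no time and is no camera call.
A pose or a line that the arm cannot do raises Unreachable and nothing moves.
- finish_job(): hands the job in; it is judged then, once.
The state is a dict: "time_s": time; "joint_pos": joint angles; "qd": joint speeds; "joint_efforts": joint torques, N m; "position": TCP position; "tcp_rot": TCP orientation; "wrist_force": force on the tool from outside, world axes, zero at the start; "ft_torque": the same for the moment, N m; "finger_gap": finger opening in m; "gripper_force": force on a finger pad.
Only numpy, scipy, OpenCV 4.12 (cv2) and the standard library are available. Lean on these libraries where they do the work, as an engineer would, in place of code of your own. Each camera call takes 0.05 s, during which the arm holds its last target. There are 200 camera calls.

TASK

Put the carving blank whose plate has keyhole slots (not the one with plain round holes) on the dark bench mount: lower the plate flat over the two big screw heads and slide it away from the robot along the mount until it is fully home. Then take the gate lever all the way through its zigzag slot so that its locking bar ends close behind the plate, let go, and leave everything else on the bench as it is.

Things in the scene. Friction and masses are not known exactly. Their poses are not given: they have to be found in the camera images.
- mount: Fixed dark wooden board 230 x 272 x 18 mm; origin on the bench (z = 0), midway between its two screws. x points roughly away from the robot, the way the plate slides home; y left, z up. It spans x -140 to 90, y -180 to 92 mm; top at z 18 mm. In this frame the plate's origin is at x -18, y 0 when lowered with the heads in the holes, and at x 20, y 0 when home (38 mm slide).
- screw_left (a point): Top centre of the left screw's slightly domed steel head, at (0, 45, 38) mm in the mount's frame. Head 24 mm diameter, underside 31 mm above the bench; shank 10 mm diameter.
- screw_right (a point): The same for the right screw, at (0, -45, 38) mm in the mount's frame.
- gate_start (a point): Near end of the zigzag slot's centre line, at (-105, -145, 44) mm in the mount's frame, on top of the aluminium gate cover, which spans x -130 to -20, y -170 to -80 mm with its top 44 mm above the bench. The slot is 18 mm wide.
- gate_corner1 (a point): First corner of the slot's centre line, at (-75, -145, 44) mm in the mount's frame.
- gate_corner2 (a point): Second corner of the slot's centre line, at (-75, -105, 44) mm in the mount's frame.
- gate_end (a point): Far end of the slot's centre line, at (-45, -105, 44) mm in the mount's frame. The lever must end here.
- slotted_plate: Loose aluminium plate, 110 (its x) x 150 (its y) x 10 mm, 0.3 to 0.65 kg, origin at the centre of its underside, z up. A wooden carving blank to hold it by is screwed on its middle: 80 mm along x, 32 mm across y, 10 to 50 mm above the underside, with a narrower step on top up to 56 mm. On the mount its x axis points along the mount's x axis.
- keyhole_left (a point): Centre of the left keyhole's round (octagonal) hole, 34 mm across, at the plate's underside, (18, 45, 0) mm in the plate's frame. From it a slot 16 mm wide runs towards the plate's -x; a shank that meets the slot's end stands at (-20, 45) mm.
- keyhole_right (a point): The same for the right keyhole, at (18, -45, 0) mm in the plate's frame; its slot's end is at (-20, -45) mm.
- lead_edge (a point): Middle of the lower edge of the slotted plate on its +x side: 55 mm in +x from the plate's origin. When the plate is home this is at x = 75 mm in the mount's frame.
- holed_plate: Bystander: loose aluminium plate of the same size with the same blank on it, but four plain round holes of 18 mm and no slots; origin at the centre of its underside. Leave it where it is.
- lever_knob (a point): Centre of the gate lever's upright turned wooden knob, 83.5 mm above the bench: 28 mm diameter, 32 mm tall (67 to 99 mm above the bench) on a 12 mm steel stem that passes through the zigzag slot. It slides upright, never tilts or turns, with a drag of about 2 N. Under the cover the lever carries a flat steel locking bar, 12 mm wide, that reaches 60 mm from the stem in the mount's +y direction.
- gate_along (a joint): Lever position along the mount's x axis, m: 0 at the near end of the slot, 0.03 at the cross leg, 0.06 at the far end (play 3 mm either way).
- gate_across (a joint): Lever position along the mount's y axis, m: 0 in the first leg, 0.04 in the last leg, towards the plate (play 3 mm either way). The lever starts in the first leg and stays where it is left.
- mallet: Bystander: wooden carving mallet lying down, 250 mm long; origin on the bench under the head's end next to the handle. Leave alone.
- gouge: Bystander: carving gouge lying down, 230 mm long; origin on the bench under the joint of handle and blade. Leave alone.
- sanding_block: Bystander: cork sanding block 100 x 60 x 30 mm, origin at the centre of its underside. Leave alone.
- glue: Bystander: white bottle, 56 mm diameter, 150 mm tall, origin under its centre. Leave alone.
- offcut: Bystander: wooden offcut 160 x 50 x 35 mm, origin at the centre of its underside. Leave alone.
- cup: Bystander: white cup, 76 mm diameter, 90 mm tall, origin under its centre. Leave alone.
- oil_jar: Bystander: amber jar, 70 mm diameter, 90 mm tall, origin under its centre. Leave alone.

How it is judged:
On the way, in this order (a step that is already met when the one before it is completed fails the run):
1. the slotted plate lies flat on the mount with both screw heads up through the round holes (x of lead_edge in the frame of mount between 0.028 and 0.05 m and y of slotted_plate in the frame of mount between -0.007 and 0.007 m and z of slotted_plate in the frame of mount between 0.014 and 0.0215 m and angle between slotted_plate's own z axis and vertical below 0.06 rad and angle between the x axis of slotted_plate and the x axis of mount, either way round below 0.1 rad), for 0.1 s.
2. the plate has been slid along until fully home under the heads (x of lead_edge in the frame of mount between 0.07 and 0.081 m and y of slotted_plate in the frame of mount between -0.007 and 0.007 m and z of slotted_plate in the frame of mount between 0.014 and 0.0215 m and angle between slotted_plate's own z axis and vertical below 0.06 rad and angle between the x axis of slotted_plate and the x axis of mount, either way round below 0.1 rad), for 0.2 s.
3. the lever stands at the first corner of the zigzag (value of joint gate_along above 0.022 m and value of joint gate_across below 0.012 m), for 0.05 s.
4. the lever has crossed towards the plate, with the plate still home (all of step 2 and value of joint gate_across above 0.032 m), for 0.05 s.
5. the lever is at the far end of the last leg, the locking bar close behind the plate (all of step 2 and value of joint gate_along above 0.052 m and value of joint gate_across above 0.03 m), for 0.2 s.
At the end, for the whole second after the job is handed in: Slotted plate at rest, flat on the mount, within 0.1 rad, 7 mm sideways and 5 mm of fully home; lever in the far end of the last leg (along over 52 mm, across over 30 mm); other plate and bystanders within 40 mm of where they were (all of step 5 and linear speed of slotted_plate below 0.02 m/s and distance of each of holed_plate, mallet, gouge, sanding_block, glue, offcut, cup, oil_jar from where it was at the start of the episode below 0.04 m); the robot touches nothing.
It fails at once if the other plate or a bystander is shoved more than 40 mm (distance of any of holed_plate, mallet, gouge, sanding_block, glue, offcut, cup, oil_jar from where it was at the start of the episode above 0.04 m).
It fails at once if the glue bottle, cup or jar is tipped over (angle between any of glue, cup, oil_jar's own z axis and vertical above 0.6 rad).
It also fails if it takes over 58 s, if anything falls off the work surface, if the arm or the gripper's body presses on something with over 40 N, if the wrist force passes 120 N, or if a joint passes its speed limit or range.

## Working session

There is one attempt and no reset: what is moved stays moved. The work goes in short steps, each a Python script; the robot and the scene stay as the last script left them, time stands still between calls to the robot, and variables do not carry over. Pictures are saved under pics/ and viewed, at most 10 in all, crops included, and the job is handed in when it is done.

```bash
mkdir -p pics; ls
python3 - <<'E'
from rig import *
import cv2,numpy as np,pickle
for n in ("scene","side"):
    p,d=camera(n); cv2.imwrite(f"pics/{n}0.png",p[:,:,::-1]); np.savez(f"{n}0.npz",p=p,d=d)
    c=camera_params(n); print(n,c["K"].tolist(),np.round(c["position"],3),np.round(c["rotation"],3).tolist())
s=sense(); print(s["time_s"],s["position"],s["tcp_rot"],s["finger_gap"])
E
```

```text
pics
scene [[541.6190393926795, 0.0, 278.2998166939696], [0.0, 541.6190393926795, 203.63223170031324], [0.0, 0.0, 1.0]] [ 1.582 -0.875  1.175] [[0.62, 0.494, -0.61], [0.785, -0.38, 0.489], [0.01, -0.782, -0.624]]
side [[447.8603474014425, 0.0, 277.2247768468537], [0.0, 447.8603474014425, 209.20011004986412], [0.0, 0.0, 1.0]] [-0.014 -0.864  0.777] [[0.83, -0.312, 0.463], [-0.558, -0.46, 0.691], [-0.003, -0.832, -0.555]]
0.1 [0.15428884 0.65664872 0.2553547 ] [[-9.73482695e-01  2.28760403e-01 -3.47148110e-04]
 [ 2.28760658e-01  9.73481111e-01 -1.75698861e-03]
 [-6.39872953e-05 -1.78981184e-03 -9.99998396e-01]] 0.08535756991505232
```

View pics/scene0.png

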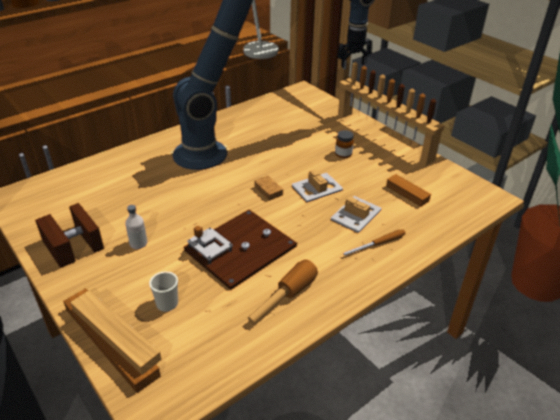

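View pics/side0.png

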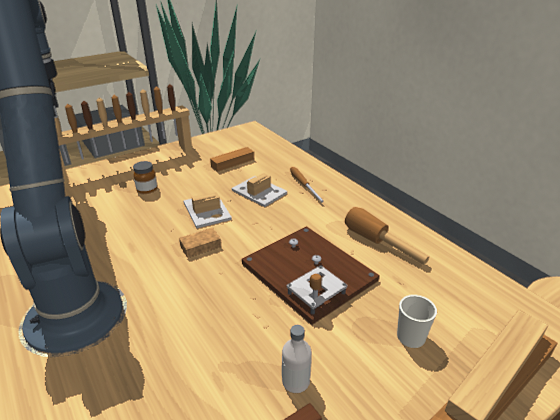

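The scene view shows the mount at about (240,247) with screws at (245,246) and (266,232) and the knob at (199,230). The two plates are at (317,185) and (356,212). The next step is to cast rays for rough positions, then look from above with the wrist camera.

```bash
cat > h.py <<'E'
from rig import *
import numpy as np, cv2
def ray(n,uv,z):
    c=camera_params(n);K=np.array(c["K"]);R=np.array(c["rotation"]);o=np.array(c["position"])
    d=R@np.linalg.solve(K,np.array([uv[0],uv[1],1.])); return o+d*(z-o[2])/d[2]
def wray(uv,z,pose):
    c=camera_params("wrist");K=np.array(c["K"]);T=np.array(c["tool_from_camera"])
    a=np.array([(uv[0]-K[0,2]),(uv[1]-K[1,2])]);r=np.hypot(*a);th=r/K[0,0]
    d=np.array([*(a/max(r,1e-9)*np.sin(th)),np.cos(th)])
    P,R=pose; o=P+R@T[:3,3]; d=R@T[:3,:3]@d; return o+d*(z-o[2])/d[2]
def pose():
    s=sense(); return np.array(s["position"]),np.array(s["tcp_rot"])
def down(yaw):  # tool y axis (closing) at angle yaw+90deg ; tool x along yaw
    c,s=np.cos(yaw),np.sin(yaw); return np.array([[c,s,0],[s,-c,0],[0,0,-1.]])
def wshot(name):
    p=pose(); im,d=camera("wrist"); cv2.imwrite(f"pics/{name}.png",im[:,:,::-1]); np.savez(f"{name}.npz",p=im,d=d,P=p[0],R=p[1]); return im
E
python3 - <<'E'
from h import *
for nm,n,uv,z in [("sL","scene",(266,232),.038),("sR","scene",(245,246),.038),("sL","side",(293,243),.038),("sR","side",(317,259),.038),
 ("pA","scene",(317,187),.01),("pA","side",(207,211),.01),("pB","scene",(356,215),.01),("pB","side",(260,191),.01),("knob","scene",(199,230),.09),("knob","side",(316,281),.085),
 ("glue","scene",(137,245),0),("cup","scene",(165,308),0),("cork","scene",(268,190),.03),("jar","scene",(344,153),0)]:
    print(nm,n,np.round(ray(n,uv,z),3))
c=camera_params("wrist");print(c["K"],np.round(c["tool_from_camera"],3))
E
```

```text
sL scene [ 0.56  -0.102  0.038]
sR scene [ 0.572 -0.192  0.038]
sL side [ 0.546 -0.103  0.038]
sR side [ 0.558 -0.191  0.038]
pA scene [0.453 0.209 0.01 ]
pA side [0.442 0.203 0.01 ]
pB scene [0.651 0.209 0.01 ]
pB side [0.639 0.211 0.01 ]
knob scene [ 0.476 -0.292  0.09 ]
knob side [ 0.473 -0.293  0.085]
glue scene [ 0.326 -0.437  0.   ]
cup scene [ 0.608 -0.493  0.   ]
cork scene [0.381 0.043 0.03 ]
jar scene [0.34  0.452 0.   ]
[[325.1922621    0.         275.00735232]
 [  0.         325.1922621  208.91603226]
 [  0.           0.           1.        ]] [[ 0.    -0.957 -0.291  0.075]
 [ 1.     0.    -0.001  0.001]
 [ 0.001 -0.291  0.957 -0.118]
 [ 0.     0.     0.     1.   ]]
```

Run:
```python
from h import *
movep([0.49,0.2,0.32],down(np.pi)); wshot("w1"); print(sense()["time_s"])
movep([0.49,-0.2,0.32],down(np.pi)); wshot("w2"); print(sense()["time_s"],sense()["joint_pos"])
```

```text
2.2
3.7333 [-0.21040823  0.18779662  0.60517995  1.82090769 -0.11610407  1.16841708
  2.00590172]
```

View pics/w1.png

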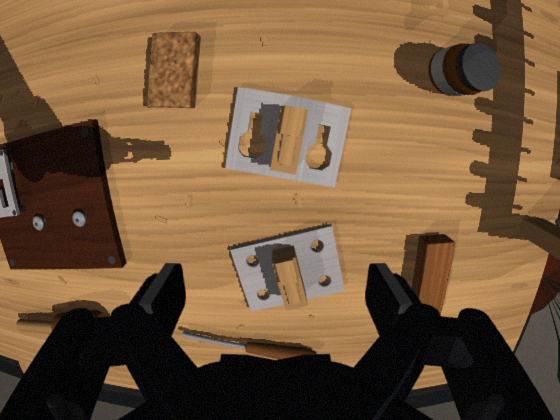

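View pics/w2.png

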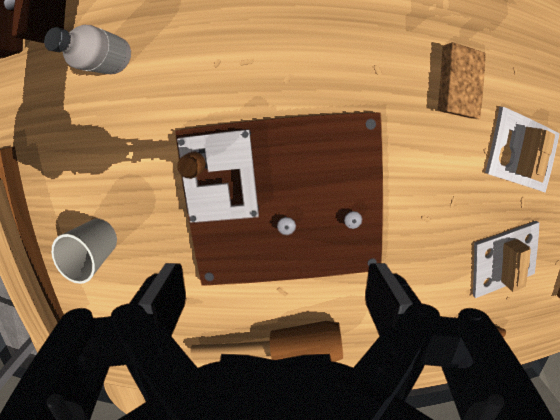

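w1: the near plate, centred at (288,138), has the keyholes. Its round holes, at (248,143) and (318,155), are on the side away from the robot. The far plate at (288,265) has plain holes. w2: the screws are at (287,226) and (353,220), the knob at (192,165), and the gate slot zigzags to (236,200). I'll measure all of these.

```bash
cat > meas.py <<'E'
from h import *
def comp(mask,seed):
    n,l,st,c=cv2.connectedComponentsWithStats(mask.astype(np.uint8))
    ys,xs=np.nonzero(l>0); i=np.argmin((xs-seed[0])**2+(ys-seed[1])**2)
    return (l==l[ys[i],xs[i]])
def rect(m,z,p):
    c=max(cv2.findContours(m.astype(np.uint8),cv2.RETR_EXTERNAL,cv2.CHAIN_APPROX_NONE)[0],key=cv2.contourArea)[:,0]
    h=cv2.convexHull(c)[:,0]
    w=np.array([wray(u,z,p)[:2] for u in h],np.float32)
    (cx,cy),(a,b),an=cv2.minAreaRect(w*1000); bx=cv2.boxPoints(((cx,cy),(a,b),an))
    return np.array([cx,cy])/1000,(a,b),bx
def yaw(bx,ref=0):
    e=[bx[(i+1)%4]-bx[i] for i in range(4)]
    a=[np.arctan2(v[1],v[0]) for v in e]; return min(a,key=lambda t:abs((t-ref+np.pi)%(2*np.pi)-np.pi))
E
python3 - <<'E'
from meas import *
f=np.load("w1.npz");im=f["p"];p=(f["P"],f["R"])
hsv=cv2.cvtColor(im,cv2.COLOR_RGB2HSV)
m=(hsv[...,1]<60)&(hsv[...,2]>110); m[:, :200]=0; m[:, 370:]=0; m[210:]=0
mm=comp(m,(235,130))|comp(m,(340,140))
for z in (.01,.005): c,s,bx=rect(mm,z,p); print("plate",z,c,s,yaw(bx))
# blank: wood top of plate; keyholes
f=np.load("w2.npz");im=f["p"];p=(f["P"],f["R"])
hsv=cv2.cvtColor(im,cv2.COLOR_RGB2HSV)
S={}
for n,uv in (("R",(287,226)),("L",(353,220))):
    m=(hsv[...,1]<90)&(hsv[...,2]>90); q=np.zeros_like(m); q[uv[1]-15:uv[1]+15,uv[0]-15:uv[0]+15]=1
    k=comp(m&q,uv); c,s,bx=rect(k,.037,p); S[n]=c; print(n,c,s,k.sum())
d=S["L"]-S["R"]; print("dist",np.hypot(*d),"mid",(S["L"]+S["R"])/2,"yaw",np.arctan2(-d[0],d[1]))
for uv in [(173,129),(380,113),(382,268),(201,285)]: print(np.round(wray(uv,.018,p),4))
for uv in [(180,130),(250,130),(258,217),(191,222)]: print("cover",np.round(wray(uv,.044,p),4))
print("knob",wray((191,165),.09,p))
np.set_printoptions(suppress=True)
f=np.load("side0.npz")
E
```

```text
plate 0.01 [0.44630609 0.21750485] (150.50975036621094, 110.06363677978516) -0.17234415
plate 0.005 [0.44667578 0.21768608] (152.26963806152344, 111.3506088256836) -0.1723447
R [ 0.56102588 -0.18300076] (22.321317672729492, 23.695417404174805) 251
L [ 0.55275006 -0.0938484 ] (22.93400001525879, 22.09444808959961) 233
dist 0.0895356480864886 mid [ 0.55688797 -0.13842458] yaw 0.09256254349351709
[ 0.4334 -0.3325  0.018 ]
[ 0.4111 -0.0598  0.018 ]
[ 0.6357 -0.0364  0.018 ]
[ 0.6638 -0.309   0.018 ]
cover [ 0.434  -0.3151  0.044 ]
cover [ 0.4363 -0.2279  0.044 ]
cover [ 0.5463 -0.2192  0.044 ]
cover [ 0.5537 -0.3076  0.044 ]
knob [ 0.471059   -0.29038885  0.09      ]
```

```bash
python3 - <<'E'
from meas import *
for n,seeds in (("scene",((266,232),(245,246))),("side",((293,243),(317,259)))):
    f=np.load(n+"0.npz");im=f["p"];d=f["d"];hsv=cv2.cvtColor(im,cv2.COLOR_RGB2HSV)
    R=[]
    for uv in seeds:
        q=np.zeros(d.shape,bool); q[uv[1]-6:uv[1]+5,uv[0]-7:uv[0]+8]=1
        m=q&(hsv[...,1]<110)&(hsv[...,2]>100); k=comp(m,uv); ys,xs=np.nonzero(k); 
        u=(xs.mean(),ys.mean()); w=ray(n,u,.036); R.append(w); 
        c=camera_params(n); dd=np.median(d[k]); wd=np.array(c["position"])+np.array(c["rotation"])@np.linalg.solve(np.array(c["K"]),[u[0],u[1],1.])*dd
        print(n,k.sum(),np.round(u,1),np.round(w,4),"depth",np.round(wd,4))
    print("mid",(R[0]+R[1])/2)
f=np.load("w2.npz");d=f["d"];P=(f["P"],f["R"])
print("wrist depth",d[226,287],d[220,353]); print(np.round(f["P"],4),np.round(f["R"],4).tolist())
# fisheye: z-depth -> point
c=camera_params("wrist");T=np.array(c["tool_from_camera"]);K=np.array(c["K"])
for uv in ((287,226),(353,220),(320,150),(330,300)):
    a=np.array(uv)-K[:2,2];r=np.hypot(*a);th=r/K[0,0];dd=d[uv[1],uv[0]]
    q=np.array([*(a/r*np.tan(th)),1])*dd; print(np.round(P[0]+P[1]@(T[:3,:3]@q+T[:3,3]),4))
E
python3 - <<'E'
import cv2
a=cv2.imread('pics/scene0.png')[205:290,170:310];b=cv2.imread('pics/side0.png')[220:330,235:385]
a=cv2.resize(a,(400,243),interpolation=0);b=cv2.resize(b,(400,293),interpolation=0)
cv2.imwrite('pics/c1.png',cv2.vconcat([a,b]))
E
```

```text
scene 42 [266.7 231. ] [ 0.5556 -0.0962  0.036 ] depth [ 0.5548 -0.0955  0.0351]
scene 49 [244.9 244.2] [ 0.5634 -0.1863  0.036 ] depth [ 0.5625 -0.1857  0.0349]
mid [ 0.55952487 -0.14124406  0.036     ]
side 55 [293.1 241.3] [ 0.5524 -0.0953  0.036 ] depth [ 0.5527 -0.0949  0.0356]
side 63 [316.  258.1] [ 0.5602 -0.1849  0.036 ] depth [ 0.56   -0.1852  0.0363]
mid [ 0.55630571 -0.14013583  0.036     ]
wrist depth 0.4233268 0.42140082
[ 0.4907 -0.1984  0.3198] [[-1.0, -0.0027, -0.0001], [-0.0027, 1.0, 0.0006], [0.0001, 0.0006, -1.0]]
[ 0.5602 -0.1818  0.0391]
[ 0.5521 -0.0944  0.0387]
[ 0.4633 -0.1391  0.0167]
[ 0.7004 -0.1092  0.0009]
```

View pics/c1.png

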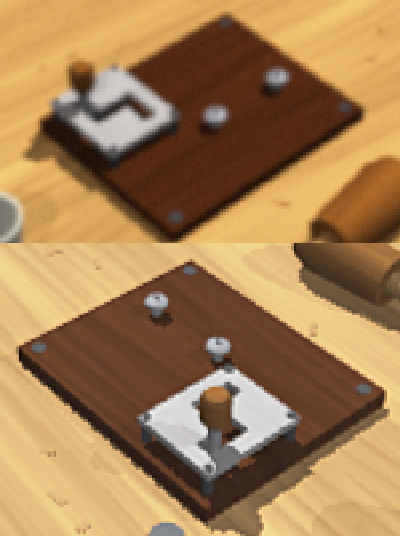

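Side and scene masks put the screw midpoint within about 2 mm of the wrist result, at (0.557, -0.1395), yaw 0.095. The plate size came out at 150.5 x 110, as it should. Next I pick up the keyhole plate with the tips high enough to clear the screw heads.

```bash
cat >> h.py <<'E'
MO=np.array([.557,-.1395]); MY=.095
def mw(x,y,z):
    c,s=np.cos(MY),np.sin(MY); return np.array([MO[0]+c*x-s*y,MO[1]+s*x+c*y,z])
def st(t=""):
    s=sense(); print(t,round(s["time_s"],2),np.round(s["position"],4),"yaw",round(float(np.arctan2(s["tcp_rot"][1][0],s["tcp_rot"][0][0])),4),"F",np.round(s["wrist_force"],1),"gap",round(s["finger_gap"],4),"g",np.round(s["gripper_force"],1))
E
python3 - <<'E'
from h import *
R=down(np.pi-.172); Rp=down(np.pi+MY)
print(inverse_kinematics([.446,.2165,.051],R),inverse_kinematics(mw(-18,0,.07),Rp) is not None, inverse_kinematics(mw(-.018,0,.07),Rp))
movep([.446,.2165,.16],R); move_l([.446,.2165,.052],feed=.15); st("down")
command_gripper(0.02,60); st("grip")
p=pose()[0]; move_l([p[0],p[1],.17],feed=.15); st("lift")
movep(mw(-.018,0,.15),Rp); sleep(.3); st("above"); print(mw(-.018,0,.15))
im,_=camera("side"); a=im[130:350,200:420]; cv2.imwrite("pics/side1.png",cv2.resize(a,(600,600))[...,::-1])
E
```

```text
[-0.82633524  0.49467666  0.36499462  2.1411465  -0.32593834  0.55769256
  1.17617153] False [-0.15445091  0.54583654  0.44164482  1.99466323 -0.36195345  0.67722421
  2.18230717]
down 6.24 [0.4467 0.2165 0.0526] yaw 2.969 F [0.2 0.7 0.4] gap 0.0856 g 0.0
grip 6.78 [0.4464 0.2169 0.0527] yaw 2.9696 F [-0.6 -0.1  4.6] gap 0.0308 g 60.5
lift 7.72 [0.4454 0.2165 0.1689] yaw 2.9697 F [-0.1 -0.7 -5.8] gap 0.0306 g 59.7
above 9.4 [ 0.5393 -0.1403  0.15  ] yaw -3.045 F [ 0.8 -0.8 -5.3] gap 0.0311 g 59.7
[ 0.53908116 -0.14120743  0.15      ]
```

View pics/side1.png

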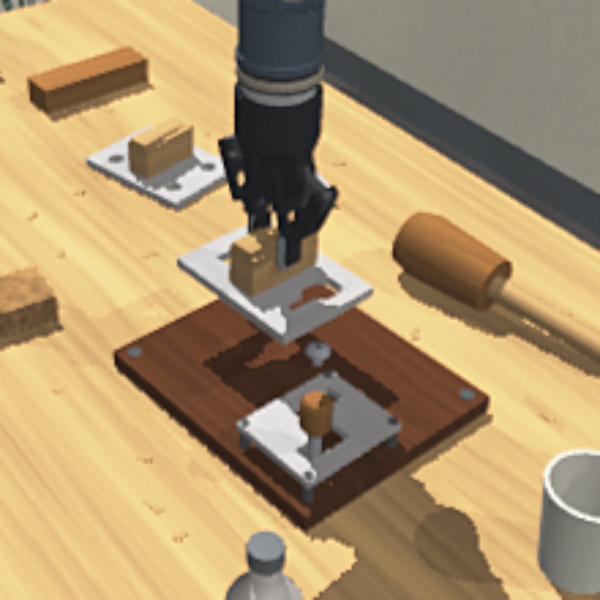

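The plate is gripped level over the mount and its right keyhole shows at about (315,293) in the crop. Now lower it, watching the force.

Run:
```python
from h import *
t=mw(-.018,0,.1); move_l(t,feed=.1); st("pre")
e=mw(-.018,0,0)-np.append(pose()[0][:2],0); 
hit=move_l(mw(-.018,0,.067),feed=.03,until_force=8); st("low %s"%hit); sleep(.2)
im,_=camera("side"); a=im[170:330,220:400]; cv2.imwrite("pics/side2.png",cv2.resize(a,(675,600))[...,::-1])
```

```text
pre 10.1 [ 0.5394 -0.1415  0.1002] yaw -3.0468 F [-0.5  0.  -4.3] gap 0.0309 g 59.7
low True 11.0 [ 0.5388 -0.1411  0.0708] yaw -3.0465 F [0.3 0.5 4.1] gap 0.0307 g 60.8
```

View pics/side2.png

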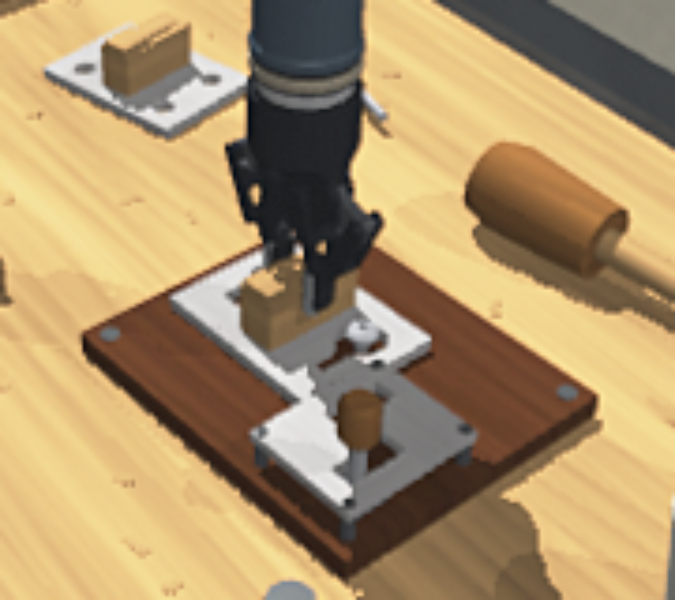

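The plate is seated: TCP z 0.0708 against 0.0707 expected, and the right head stands up through its hole at (360,333) in the crop. Now slide it home.

Run:
```python
from h import *
p=pose()[0]; z=p[2]
hit=move_l(mw(.026,0,z),feed=.05,until_force=18); sleep(.2); st("slid %s"%hit)
d=pose()[0][:2]-MO; c,s=np.cos(MY),np.sin(MY); print("mount xy",c*d[0]+s*d[1],-s*d[0]+c*d[1])
```

```text
slid True 11.77 [ 0.539  -0.1412  0.0708] yaw -3.0466 F [-1.   0.7  6.4] gap 0.0311 g 61.0
mount xy -0.018106903289278206 1.3566811483931929e-05
```

Run:
```python
from h import *
z=pose()[0][2]
move_l(mw(-.018,0,z+.0007),feed=.02); st("up")
for x in (-.016,-.013,-.010):
    h=move_l(mw(x,0,z+.0007),feed=.03,until_force=30); st(f"{x} {h}")
    if h: break
```

```text
up 12.03 [ 0.5392 -0.1412  0.0713] yaw -3.0465 F [-0.2  0.2 -1.3] gap 0.0308 g 60.1
-0.016 False 12.28 [ 0.5401 -0.141   0.0713] yaw -3.0473 F [-4.3  2.3  3.6] gap 0.0309 g 60.6
-0.013 False 12.53 [ 0.5439 -0.1409  0.0713] yaw -3.0469 F [-2.1  0.2  0.6] gap 0.0308 g 60.3
-0.01 False 12.78 [ 0.5474 -0.1405  0.0713] yaw -3.0465 F [-1.3  0.1 -0.9] gap 0.0309 g 60.0
```

It slides freely with the downward load taken off. Continue to the stop.

Run:
```python
from h import *
z=.0715; c,s=np.cos(MY),np.sin(MY)
def mx():
    d=pose()[0][:2]-MO; return np.round([c*d[0]+s*d[1],-s*d[0]+c*d[1]],4)
for x in (0,.01,.016,.019,.022,.025):
    h=move_l(mw(x,0,z),feed=.04,until_force=25); st(f"{x} {h} {mx()}")
    if h: break
im,_=camera("side"); a=im[170:330,220:400]; cv2.imwrite("pics/side3.png",cv2.resize(a,(675,600))[...,::-1])
```

```text
0 False [0.0011 0.0003] 13.18 [ 0.558  -0.1391  0.0714] yaw -3.0455 F [ 0.9 -0.2 -3.5] gap 0.0314 g 59.8
0.01 False [0.0106 0.0001] 13.57 [ 0.5676 -0.1384  0.0714] yaw -3.0461 F [ 0.3  0.9 -3.7] gap 0.0306 g 59.8
0.016 False [ 0.0165 -0.    ] 13.88 [ 0.5735 -0.138   0.0714] yaw -3.0464 F [ 0.7 -0.1 -3.2] gap 0.0309 g 59.9
0.019 False [ 0.0191 -0.    ] 14.12 [ 0.576  -0.1377  0.0714] yaw -3.0467 F [-0.3 -0.2 -2.2] gap 0.0309 g 59.9
0.022 False [ 0.0215 -0.0001] 14.38 [ 0.5784 -0.1376  0.0715] yaw -3.0469 F [-3.7 -1.3  0. ] gap 0.031 g 60.3
0.025 False [ 0.0216 -0.0001] 14.62 [ 0.5785 -0.1375  0.0715] yaw -3.0472 F [-10.6   0.2   7. ] gap 0.0311 g 61.2
```

View pics/side3.png

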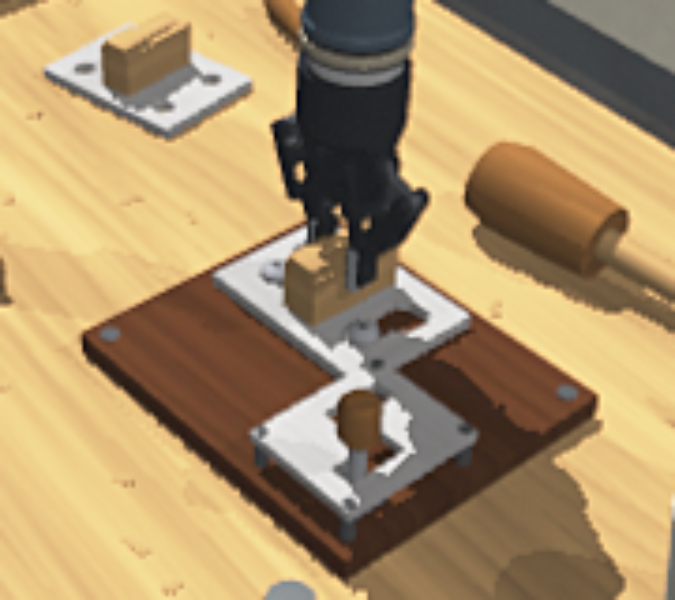

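The plate is home: it stopped against the shanks at x ≈ 21.6 mm with force building, and the heads now sit over the narrow slots. I'll release it and locate the knob from the stored depth pictures.

Run:
```python
from h import *
c,s=np.cos(MY),np.sin(MY)
inv=lambda w:np.array([c*(w[...,0]-MO[0])+s*(w[...,1]-MO[1]),-s*(w[...,0]-MO[0])+c*(w[...,1]-MO[1])]).T
def rep(n,pts):
    k=pts[(pts[:,2]>.070)&(pts[:,2]<.11)]; m=inv(k); t=m[k[:,2]>.094]
    ok=lambda a:(np.abs(a[:,0]+.1)<.04)&(np.abs(a[:,1]+.145)<.04)
    for q in (m[ok(m)],t[ok(t)]): print(n,len(q),np.round(q.min(0),4),np.round(q.max(0),4),"mid",np.round((q.min(0)+q.max(0))/2,4))
f=np.load("w2.npz");d=f["d"];C=camera_params("wrist");T=np.array(C["tool_from_camera"]);K=np.array(C["K"])
v,u=np.mgrid[130:200,165:225];a=np.stack([u.ravel()-K[0,2],v.ravel()-K[1,2]],1);r=np.hypot(*a.T)[:,None];th=r/K[0,0]
q=np.hstack([a/r*np.tan(th),np.ones_like(r)])*d[v,u].ravel()[:,None]
rep("wrist",f["P"]+(q@T[:3,:3].T+T[:3,3])@f["R"].T)
for n,sl in (("side",np.mgrid[260:310,295:340]),("scene",np.mgrid[215:245,185:215])):
    D=np.load(n+"0.npz")["d"];v,u=sl;C=camera_params(n);q=np.linalg.solve(np.array(C["K"]),np.stack([u.ravel(),v.ravel(),np.ones(u.size)])).T*D[v,u].ravel()[:,None]
    rep(n,np.array(C["position"])+q@np.array(C["rotation"]).T)
move_l(mw(.0212,0,.0708),feed=.02); st("relax")
command_gripper(.085); st("open")
move_l(mw(.0212,0,.17),feed=.15)
for Y in (np.pi+MY,MY): print(inverse_kinematics(mw(-.105,-.145,.089),down(Y)))
```

```text
wrist 592 [-0.1137 -0.1571] [-0.086  -0.1294] mid [-0.0998 -0.1433]
wrist 471 [-0.1135 -0.1571] [-0.086  -0.1297] mid [-0.0998 -0.1434]
side 175 [-0.1138 -0.1596] [-0.0871 -0.1336] mid [-0.1005 -0.1466]
side 86 [-0.1134 -0.1583] [-0.0871 -0.1336] mid [-0.1003 -0.146 ]
scene 91 [-0.1108 -0.1598] [-0.0797 -0.1334] mid [-0.0952 -0.1466]
scene 41 [-0.1108 -0.1591] [-0.083  -0.1365] mid [-0.0969 -0.1478]
relax 15.02 [ 0.5782 -0.1376  0.0712] yaw -3.0467 F [-4.4  0.8  5. ] gap 0.0308 g 60.8
open 15.59 [ 0.5782 -0.1375  0.0708] yaw -3.0466 F [-0.6  0.4  0.1] gap 0.0851 g 0.0
[ 0.1614869   0.50287054  0.42284132  1.99851813 -0.31114442  0.70231081
  2.44357285]
[-0.2832387   0.77956311  1.1253512   2.02040985 -0.89471023  0.949748
 -0.15190647]
```

The knob measures 27.7 mm across, as expected, and sits at mount (-100,-145) mm. Grip it and go through the zigzag.

Run:
```python
from h import *
c,s=np.cos(MY),np.sin(MY)
def mx():
    d=pose()[0][:2]-MO; return np.round([c*d[0]+s*d[1],-s*d[0]+c*d[1]],4)
R=down(np.pi+MY)
movep(mw(-.1,-.145,.17),R); move_l(mw(-.1,-.145,.089),feed=.1); st("at")
command_gripper(.015,40); st("grip"); print(mx())
h=move_l(mw(-.0745,-.145,.089),feed=.04,until_force=15); sleep(.15); st(f"c1 {h} {mx()}")
```

```text
at 18.14 [ 0.4716 -0.2936  0.0895] yaw -3.0465 F [ 0.  -0.1  0.2] gap 0.0848 g 0.0
grip 18.71 [ 0.4714 -0.2934  0.0894] yaw -3.0466 F [-1.1  0.8  4.4] gap 0.027 g 39.2
[-0.0998 -0.145 ]
c1 False [-0.0739 -0.145 ] 19.64 [ 0.4972 -0.2909  0.0894] yaw -3.0464 F [0.6 1.8 5. ] gap 0.0267 g 39.3
```

Run:
```python
from h import *
c,s=np.cos(MY),np.sin(MY)
def mx():
    d=pose()[0][:2]-MO; return np.round([c*d[0]+s*d[1],-s*d[0]+c*d[1]],4)
h=move_l(mw(-.0745,-.105,.089),feed=.04,until_force=15); sleep(.15); st(f"c2 {h} {mx()}")
if not h:
    h=move_l(mw(-.0435,-.105,.089),feed=.04,until_force=15); sleep(.3); st(f"end {h} {mx()}")
    wshot("w3")
```

```text
c2 False [-0.074 -0.104] 20.94 [ 0.4932 -0.25    0.0893] yaw -3.0456 F [ 1.4 -1.   6.3] gap 0.0266 g 39.4
end False [-0.0438 -0.104 ] 22.17 [ 0.5232 -0.2472  0.0892] yaw -3.046 F [-0.8 -0.2  7.7] gap 0.0267 g 39.6
```

Run:
```python
from h import *
command_gripper(.085); st("open"); p=pose()[0]
move_l([*p[:2],.2],feed=.12); movep(mw(-.06,.0,.33),down(np.pi)); sleep(.5); wshot("w4"); st("up")
f=np.load("w4.npz");d=f["d"];C=camera_params("wrist");T=np.array(C["tool_from_camera"]);K=np.array(C["K"])
v,u=np.mgrid[0:280,0:560];a=np.stack([u.ravel()-K[0,2],v.ravel()-K[1,2]],1);r=np.hypot(*a.T)[:,None]+1e-9;th=r/K[0,0]
q=np.hstack([a/r*np.tan(th),np.ones_like(r)])*d[v,u].ravel()[:,None]
w=f["P"]+(q@T[:3,:3].T+T[:3,3])@f["R"].T
c,s=np.cos(MY),np.sin(MY);dx=w[:,:2]-MO;m=np.stack([c*dx[:,0]+s*dx[:,1],-s*dx[:,0]+c*dx[:,1]],1)
k=m[(w[:,2]>.092)&(w[:,2]<.105)&(np.abs(m[:,0]+.06)<.05)&(np.abs(m[:,1]+.11)<.05)]
print("knob",len(k),(k.min(0)+k.max(0))/2)
k=m[(w[:,2]>.06)&(w[:,2]<.08)&(np.abs(m[:,0]-.02)<.06)&(np.abs(m[:,1])<.04)]
print("blank",len(k),k.min(0),k.max(0))
```

```text
open 22.82 [ 0.5235 -0.2481  0.0889] yaw -3.0467 F [ 0.2 -0.2 -0.7] gap 0.0852 g 0.0
up 25.15 [ 0.4973 -0.1454  0.3298] yaw 3.1412 F [ 0.4 -0.3  0.4] gap 0.085 g 0.0
knob 403 [-0.04371292 -0.10242192]
blank 1494 [-0.01998951 -0.01469384] [0.06208519 0.0161954 ]
```

View pics/w4.png

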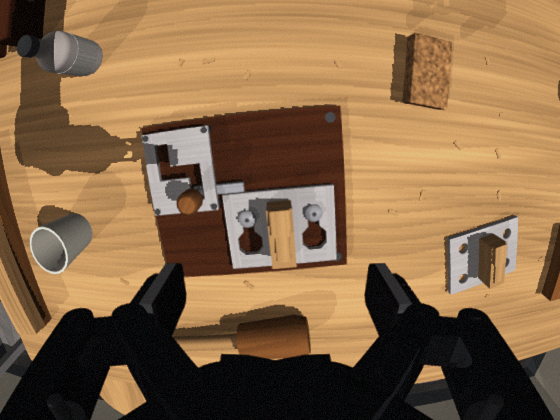

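The plate is home with the screw heads over the slots at (248,218) and (314,213). The lever is at the far end at (189,202) and the bar lies behind the plate at (230,187). Nothing else has moved.

```bash
python3 -c "
from rig import *
print(finish_job())"
```

```text
the job is handed in; nothing more can be done
None
```

The keyhole plate is fully home on the mount and the gate lever is at the far end of its slot with the bar close behind the plate. I let go and handed the job in at about 25 s; no verdict came back.

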